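# Hang the napkin ring back on its stand

### The arm

A 6-joint arm with a two-finger parallel gripper is mounted at the origin on the work surface. World frame = base frame: x ahead of the robot, y to its left, z up, the work surface at z = 0. Lengths are in mm, angles in rad, forces in N, time in s.
With the tool pointing down it reaches from about 350 to 875 mm from the base axis. Payload 4.2 kg.
Tool frame: the origin (TCP) lies midway between the tips of the shut fingers; the grasp point (between the pads) lies 19 mm behind it; z points along the fingers, y is the direction in which the jaws open and shut (so a half turn about z gives the same grasp; the last joint's range is limited). The gripper opens to 85 mm and grips with 20 to 120 N. Pads are 22 mm wide; open, the fingers measure 114 mm over their backs; the gripper's body (76 mm by 85 mm) begins 54 mm behind the grasp point. The pads swing forward as they close: fully open they stand 13 mm farther back than shut.
Start: joints at [1.58, 0.385, 0.008, 0, -1.194, -0.259], TCP at [154.475, 605.588, 231.312] pointing down, gripper open.
Joint ranges: [-3.14, 3.14], [-1.21, 2.06], [-1.07, 1.41], [-3.16, 2.05], [-2.99, -0.16], [-3.1, 3.1]. Speed limits (rad/s): [2.79, 2.79, 3.14, 3.14, 3.14, 3.14].

### API

Orientations are given as a unit quaternion [x, y, z, w].
In Python, from bench import arm gives the robot as it stands. The module is installed in compiled form; this text tells all that it offers.
- The arm moves only by the tool drive_tool, never from a script. Its argument "moves" is a list that holds one entry, the list of rows, each a list of 7 numbers: the opening, from 0 (shut) to 1 (fully open), then the shift along the tool's x, y, z in m, then the turn, a rotation vector about the tool's x, y, z in rad. In form: [[[hand, dx, dy, dz, wx, wy, wz], ...]]. A call has 1 to 20 rows; each row shifts and turns the pose as measured when the row begins, along the tool's axes as they then stand; what a row does not reach is not made up. A row lasts 1/10 s, in which the tool goes at most 50 mm and 8.59 degrees, less where a joint would pass 70% of its speed; a pose out of reach is approached as far as the arm can. A call with a gripper value outside its range is refused whole. The fingers move at their own pace and stop on an object; the grip force is fixed at half the most. Time passes only in rows, so rows that do not move let the fingers close. It gives the time, the measured TCP pose, the force and the opening at its end, in the units of the state.
- arm.read_state(): the state, without advancing time (a new reading comes with each control period).
- arm.get_image(name): name is "scene" or "top" or "wrist"; returns (picture, depth): 384x512x3 uint8, red, green, blue; 384x512 float32, mm along the optical axis (not along the pixel's ray), 0 where there is no reading.
- arm.camera_params(name): a dict with "fov_y" (degrees; the focal length in pixels is half the picture's height over the tangent of half this angle, whatever the lens; pixels are square), "cx", "cy" (the principal point, pixels), "world_from_camera" (4x4, takes a point from camera to world coordinates); the wrist camera has in their place "T_tool_cam" (4x4, takes a point from camera to tool coordinates, whose origin is the TCP and whose axes are the flange's). Camera axes: x right, y down, z forward; pixel columns grow to the right and rows downward; lengths in mm; the calibration is good to about 2 mm. A picture is of the moment at which its call begins: read the wrist's pose just before it. camera_params takes no time and is no camera call.
- arm.job_done(): hands the job in, once; it reports no verdict.
The state is a dict: "clock": time; "joints": joint angles; "joint_vel": joint speeds; "joint_efforts": joint torques, N m; "position": TCP position; "ee_rot": TCP orientation; "contact_force": force on the tool from outside, world axes, zero at the start; "wrist_torque": the same for the moment, N m; "gripper_width": finger opening in mm.
Only numpy, scipy, OpenCV 4.12 (cv2) and the standard library are available. Lean on these libraries where they do the work, as an engineer would, in place of code of your own. Each camera call takes 0.05 s, during which the arm holds its last target.

### The job

Hang the stray wooden napkin ring back on its stand: lift the brass bar out of the two forks by its wooden handle, run the bar through the ring lying on the counter so that the ring hangs on it, carry it over, and set the bar down in both forks again before letting go, with the ring hanging at rest between the forks. Leave the jar, snack cup, dish, pepper mill and tong where they are.

Things in the scene. Friction and masses are not known exactly. Their poses are not given: they have to be found in the camera images.
- ring_center (a point): Centre of the napkin ring: a loose square block of pale wood (65 g), 60 mm wide, 60 mm high, 36 mm long, with a round 40 mm bore through its 36 mm length, brass-rimmed at both ends. It lies on a flat side with the bore level: this point, on the bore's axis half-way along it, is 30 mm above the counter. y runs along the bore, z up. Either end of the bore will do.
- bar_grip (a point): Centre of the pale wooden handle of the loose brass bar (100 g, balance point about 100 mm along x: grip firmly). x runs along the bar to the ball. Handle 60 mm long (x), 16 mm wide (y), 20 mm high (z), flat sides. Along x: guard disc, 24 mm diameter, at 30 to 34 mm; then a rod of 10 mm diameter; ball, 16 mm diameter, at 196 mm; end at 204 mm. Starts level in the forks, axis at 121 mm.
- bar_at_handle_fork (a point): Point on the bar's axis, 50 mm from the handle's centre, that rests in the fork on the handle side; axes as bar_grip.
- bar_at_tip_fork (a point): Point on the bar's axis, 170 mm from the handle's centre, that rests in the fork on the ball side; axes as bar_grip.
- stand: Napkin-ring stand, fixed: wooden base 85 mm (x) by 165 mm (y), 18 mm high, with two brass posts at y = -60 and +60 mm, each topped by an open V fork of 6 mm wire spread along x, tips 141 mm high, 38 mm apart. Origin under the base's centre; y runs from the handle side to the ball side, z up. A ring hanging on the bar reaches at most 55 mm below the bar's axis.
- fork_handle (a point): Where the bar's axis rests in the handle-side fork: 121 mm above the counter at y = -60 mm of the stand; axes as the stand. The guard disc stays outside this fork, with 13 mm to spare along the bar.
- fork_tip (a point): Where the bar's axis rests in the ball-side fork: 121 mm above the counter at y = +60 mm of the stand; axes as the stand. The ball stays outside this fork, with 15 mm to spare along the bar.
- jar: Bystander: closed glass jar of nuts with a hinged flap lid, 94 mm diameter, 129 mm high; origin under its centre.
- snack_cup: Bystander: green silicone snack cup, 80 mm across the rim, 62 mm high; origin under its centre.
- dish: Bystander: white ceramic dish of dates, 130 mm across, 30 mm high; origin under its centre.
- pepper_mill: Bystander: turned dark wooden pepper mill, 52 mm diameter, 124 mm high; origin under its centre.
- tong: Bystander: steel tong lying flat, about 235 mm long along its x, 48 mm wide, 24 mm high; origin on the counter under its middle.
Mind the look-alikes: they are no part of the job. Of the things shaped like the part that bears ring_center, the wooden one is meant.

How it is judged:
By the outcome, as a careful person would: the job done as asked, in the order asked, and still so for the second after the job is handed in, with the robot touching nothing.
It also fails if it takes over 51 s, if anything falls off the work surface, if the arm or the gripper's body presses on something with over 40 N, if the wrist force passes 120 N, or if a joint passes its speed limit or range.

## Working session

There is one attempt and no reset: what is moved stays moved. The work goes in short steps, Python scripts to look and compute and a tool call to move; the robot and the scene stay as the last step left them, time stands still between calls to the robot, and variables do not carry over. Pictures are saved under pics/ and viewed, and the job is handed in when it is done.

Besides the shell and the picture viewer there is one more tool, called after "Emit:" as name(argument=value, ...), one argument or row to a line, values as JSON. drive_tool: Moves the arm, as the interface text tells. Its arguments: {"type":"object","properties":{"moves":{"type":"array","items":{"type":"array","items":{"type":"array","items":{"type":"number"}}}}},"required":["moves"]}

```bash
mkdir -p pics; ls; cat > h.py <<'E'
import numpy as np,cv2
from bench import arm
from scipy.spatial.transform import Rotation as R
def snap(name,fn):
    s=arm.read_state(); im,d=arm.get_image(name); p=arm.camera_params(name)
    if 'world_from_camera' in p: T=np.array(p['world_from_camera'])
    else:
        W=np.eye(4);W[:3,:3]=R.from_quat(s['ee_rot']).as_matrix();W[:3,3]=s['position'];T=W@np.array(p['T_tool_cam'])
    f=192/np.tan(np.radians(p['fov_y'])/2)
    cv2.imwrite('pics/'+fn+'.png',im[...,::-1]); np.savez('pics/'+fn+'.npz',im=im,d=d,T=T,f=f,c=[p['cx'],p['cy']])
def ray(fn,u,v):
    z=np.load('pics/'+fn+'.npz');r=np.array([(u-z['c'][0])/z['f'],(v-z['c'][1])/z['f'],1]);return z['T'][:3,3],z['T'][:3,:3]@r
def pt(fn,u,v):
    z=np.load('pics/'+fn+'.npz');d=z['d'][int(round(v)),int(round(u))];o,r=ray(fn,u,v);return o+r*d
def atz(fn,u,v,h):
    o,r=ray(fn,u,v);return o+r*(h-o[2])/r[2]
def tri(*obs):
    A=0;b=0
    for fn,u,v in obs:
        o,r=ray(fn,u,v);r=r/np.linalg.norm(r);P=np.eye(3)-np.outer(r,r);A=A+P;b=b+P@o
    x=np.linalg.solve(A,b)
    return x,[float(np.linalg.norm(np.cross(x-ray(*q)[0],ray(*q)[1]/np.linalg.norm(ray(*q)[1])))) for q in obs]
def crop(fn,x0,y0,x1,y1,k,out):
    im=cv2.imread('pics/'+fn+'.png')[y0:y1,x0:x1];cv2.imwrite('pics/'+out+'.png',cv2.resize(im,None,fx=k,fy=k,interpolation=cv2.INTER_CUBIC))
E
python3 - <<'E'
from h import *
np.set_printoptions(precision=3,suppress=True)
for n in('scene','top','wrist'):
    snap(n,n+'0')
    print(n,{k:np.array(v).round(3).tolist() for k,v in arm.camera_params(n).items()})
print(arm.read_state())
E
```

```text
pics
scene {'fov_y': 53.354, 'cx': 253.788, 'cy': 194.878, 'world_from_camera': [[0.742, 0.368, -0.56, 1244.565], [0.67, -0.39, 0.631, -757.044], [0.014, -0.844, -0.536, 725.174], [0.0, 0.0, 0.0, 1.0]]}
top {'fov_y': 48.21, 'cx': 256.189, 'cy': 198.993, 'world_from_camera': [[-0.005, -0.998, 0.064, 522.596], [-1.0, 0.005, 0.003, -7.551], [-0.003, -0.064, -0.998, 1190.976], [0.0, 0.0, 0.0, 1.0]]}
wrist {'fov_y': 58.463, 'cx': 252.121, 'cy': 191.919, 'T_tool_cam': [[0.001, -0.954, -0.3, 76.45], [1.0, 0.001, 0.001, 0.717], [-0.001, -0.3, 0.954, -142.463], [0.0, 0.0, 0.0, 1.0]]}
{'clock': 0.15, 'joints': array([ 1.58 ,  0.385,  0.007, -0.   , -1.194, -0.259]), 'joint_vel': array([ 0.   , -0.003,  0.003,  0.003, -0.   , -0.001]), 'joint_efforts': array([ -0.   , -39.268,  18.858,   4.189,  -0.003,  -0.   ]), 'position': array([154.384, 605.189, 230.485]), 'ee_rot': array([ 0.992, -0.125, -0.   ,  0.001]), 'contact_force': array([-0.38 ,  0.369,  0.237]), 'wrist_torque': array([-0.01 , -0.031,  0.003]), 'gripper_width': 85.33678405963332}
```

View pics/scene0.png

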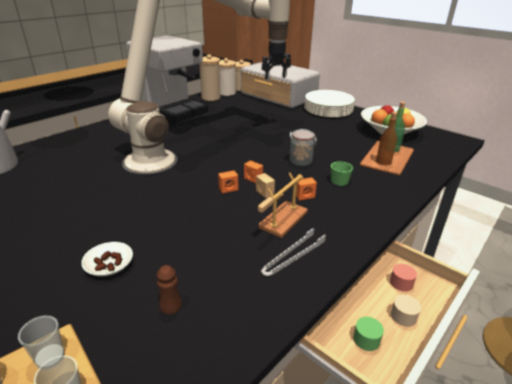

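View pics/top0.png

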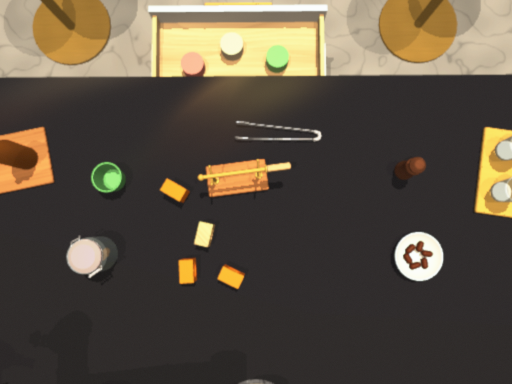

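View pics/wrist0.png

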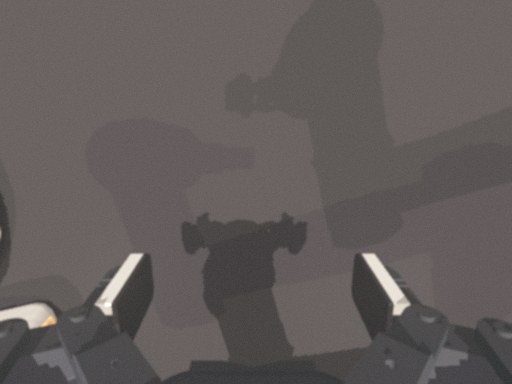

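The wooden ring is at about (204,234) in the top view. The orange blocks are look-alikes. The bar runs from its handle at (278,168) to the ball at (201,178).

```bash
python3 - <<'E'
from h import *
crop('top0',160,140,300,290,5,'t0c'); crop('scene0',210,150,330,250,6,'s0c')
E
```

```text
(no output)
```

View pics/t0c.png

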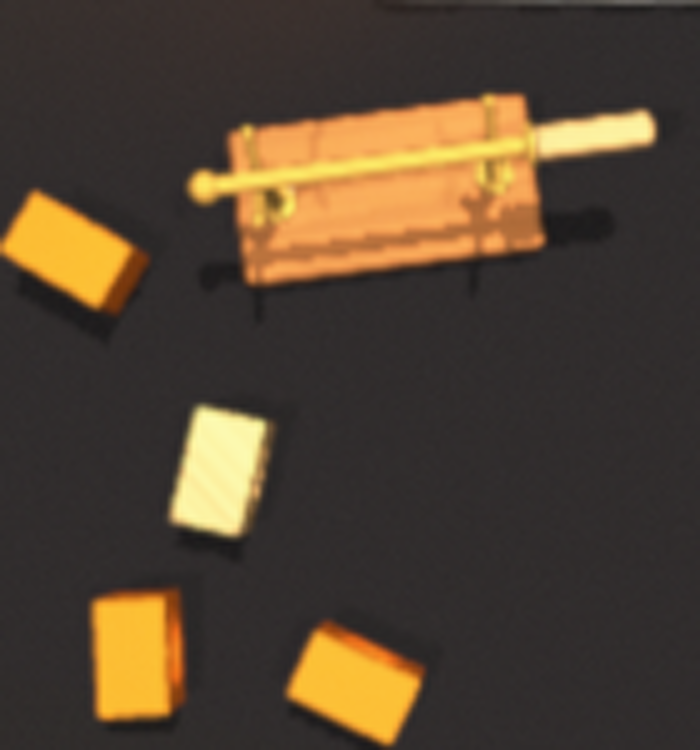

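View pics/s0c.png

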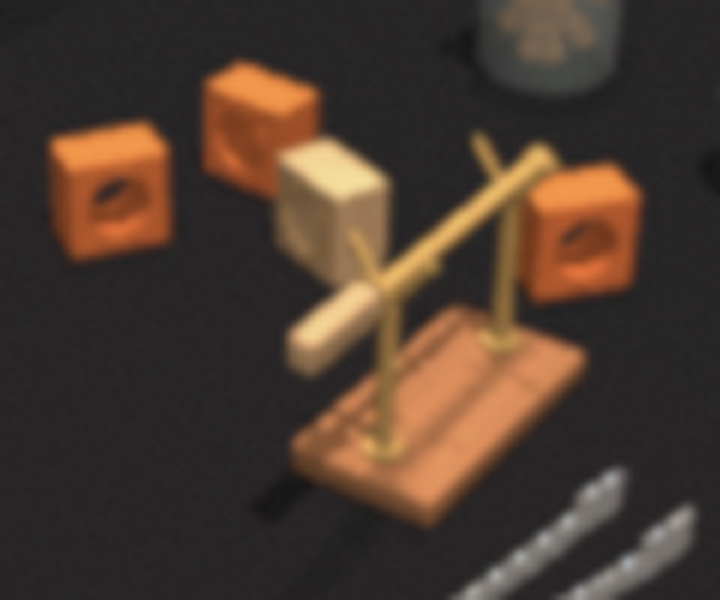

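```bash
python3 - <<'E'
from h import *
np.set_printoptions(precision=1,suppress=True)
t=lambda x,y:(160+(x+.5)/5-.5,140+(y+.5)/5-.5)
s=lambda x,y:(210+(x+.5)/6-.5,150+(y+.5)/6-.5)
for n,a,b in [('ball',(203,187),(541,160)),('guard',(534,143),(372,287)),('handle end',(655,127),(303,350)),('ringtop ctr',(221,471),(333,168)),
 ('ringfront bot',(240,540),(340,290))]:
    x,e=tri(('top0',*t(*a)),('scene0',*s(*b))); print(n,x,np.array(e), pt('top0',*t(*a)))
for p in [(202,405),(270,420),(240,537),(172,522)]: print('ring',atz('top0',*t(*p),60))
for p in [(203,187),(534,143),(595,135),(652,128)]: print('bar',atz('top0',*t(*p),121))
for p in [(230,132),(524,95),(545,243),(247,285)]: print('base',atz('top0',*t(*p),18))
E
```

```text
ball [647.  135.4 122.7] [0.4 0.4] [645.6 134.  131.8]
guard [667.6 -30.2 129. ] [0.5 0.5] [666.4 -30.4 134.9]
handle end [675.9 -90.5 126.3] [0.9 0.9] [ 693.3 -101.     0.9]
ringtop ctr [504.4 133.7  62.2] [0.7 0.7] [503.8 133.6  59.5]
ringfront bot [477.4 147.9 -41. ] [19.3 19.3] [464.8 130.3   1.1]
ring [538.5 143.7  60. ]
ring [530.5 107.8  60. ]
ring [469.3 123.5  60. ]
ring [477.3 159.2  60. ]
bar [646.9 135.4 121. ]
bar [668.2 -30.7 121. ]
bar [672.1 -61.4 121. ]
bar [675.5 -90.  121. ]
base [689.2 134.4  18. ]
base [708.9 -27.6  18. ]
base [627.  -38.7  18. ]
base [604.7 124.8  18. ]
```

Emit:
drive_tool(
  moves=[
    [[1,0.035,0.03,-0.006,0,0,0],[1,0.035,0.03,-0.006,0,0,0],[1,0.035,0.03,-0.006,0,0,0],[1,0.035,0.03,-0.006,0,0,0],[1,0.035,0.03,-0.006,0,0,0],[1,0.035,0.03,-0.006,0,0,0],[1,0.035,0.03,-0.006,0,0,0],[1,0.035,0.03,-0.006,0,0,0],[1,0.035,0.03,-0.006,0,0,0],[1,0.035,0.03,-0.006,0,0,0],[1,0.035,0.03,-0.006,0,0,0],[1,0.035,0.03,-0.006,0,0,0],[1,0.035,0.03,-0.006,0,0,0],[1,0.035,0.03,-0.006,0,0,0],[1,0.035,0.03,-0.006,0,0,0],[1,0.035,0.03,-0.006,0,0,0],[1,0.035,0.03,-0.006,0,0,0],[1,0,0,0,0,0,0.148],[1,0,0,0,0,0,0.148],[1,0,0,0,0,0,0.148]],
  ],
)

```text
clock: 2.15
position: [620.3, -64.2, 331.0]
ee_rot: [0.94, -0.34, -0.002, 0.005]
contact_force: [0.9, -0.9, -0.5]
gripper_width: 85.1
```

Emit:
drive_tool(
  moves=[
    [[1,0,0,0,0,0,0.148],[1,0,0,0,0,0,0.148],[1,0,0,0,0,0,0.148],[1,0,0,0,0,0,0.148],[1,0,0,0,0,0,0.148],[1,0,0,0,0,0,0]],
  ],
)

```text
clock: 2.75
position: [619.3, -64.9, 327.2]
ee_rot: [0.751, -0.661, -0.003, 0.008]
contact_force: [-0.5, -0.7, 0.4]
gripper_width: 85.2
```

```bash
python3 - <<'E'
from h import *
snap('wrist','w1'); s=arm.read_state(); print(s['clock'],s['position'],R.from_quat(s['ee_rot']).as_matrix().round(3).tolist(),s['joints'])
crop('w1',0,0,512,384,1.5,'w1c')
E
```

```text
2.8 [619.3163509  -64.88974417 327.12400029] [[0.13, -0.991, -0.014], [-0.992, -0.13, -0.008], [0.006, 0.015, -1.0]] [ 0.15778052  0.34244326  0.17867115  0.00542481 -1.42233544 -0.02851774]
```

View pics/w1c.png

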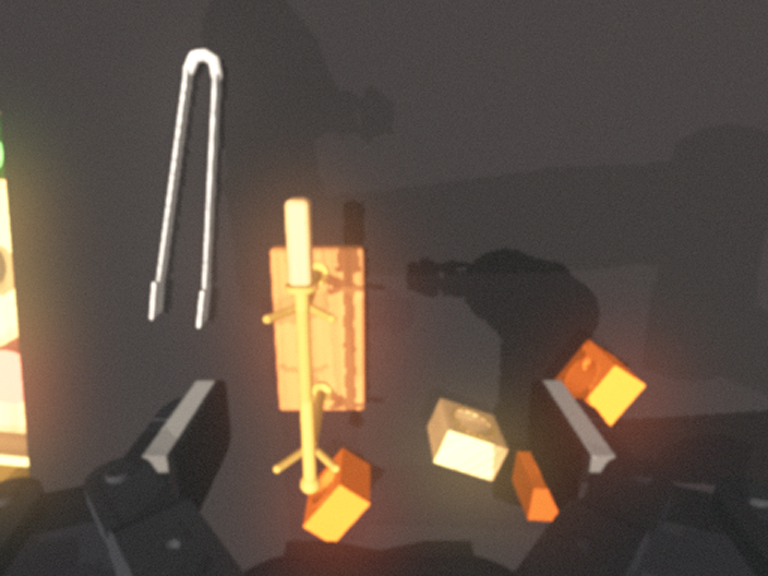

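```bash
python3 - <<'E'
from h import *
crop('w1',160,120,270,340,3.4,'w1a'); crop('w1',275,255,350,330,8,'w1b')
a=cv2.imread('pics/w1a.png');b=cv2.imread('pics/w1b.png');
b=cv2.copyMakeBorder(cv2.resize(b,(410,410)),0,max(0,a.shape[0]-410),0,0,cv2.BORDER_CONSTANT);a=cv2.copyMakeBorder(a,0,b.shape[0]-a.shape[0],0,0,cv2.BORDER_CONSTANT)
c=np.hstack([a[:590],b[:590]]);print(a.shape,c.shape);cv2.imwrite('pics/w1ab.png',c[:, :800])
E
```

```text
(748, 374, 3) (590, 784, 3)
```

View pics/w1b.png

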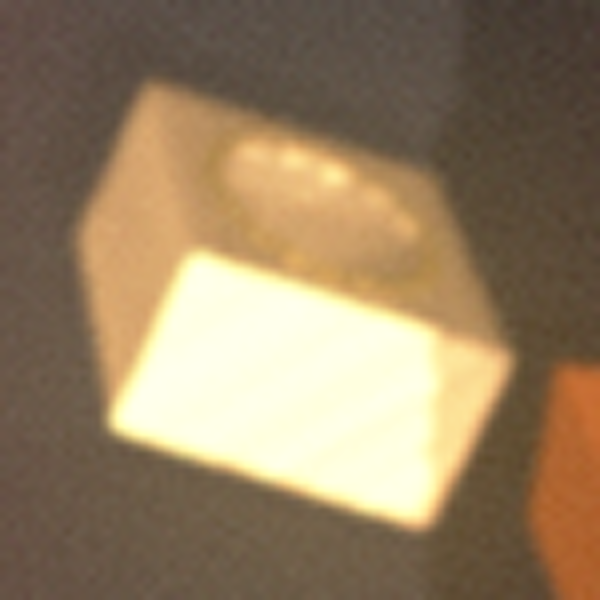

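View pics/w1ab.png

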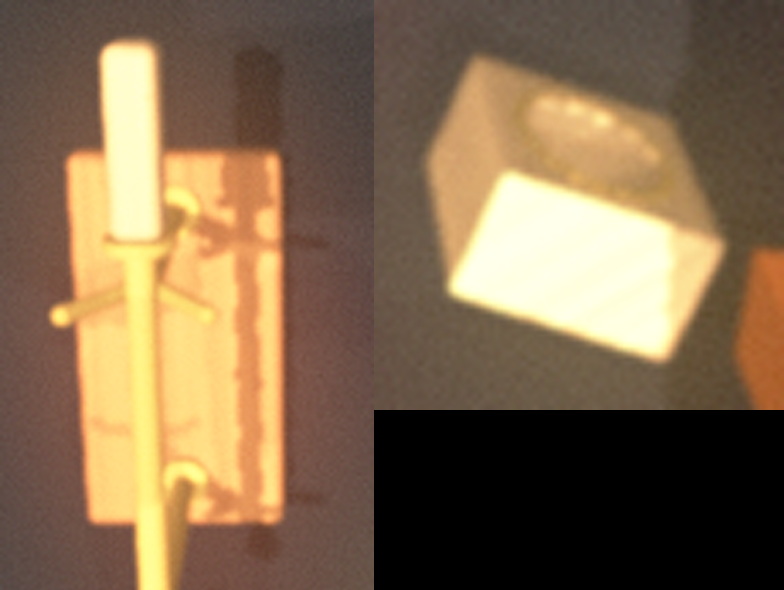

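```bash
python3 - <<'E'
from h import *
np.set_printoptions(precision=1,suppress=True)
t=lambda x,y:(160+(x+.5)/5-.5,140+(y+.5)/5-.5)
w=lambda x,y:(160+(x+.5)/3.4-.5,120+(y+.5)/3.4-.5)
b=lambda x,y:(275+(x+.5)/8-.5,255+(y+.5)/8-.5)
C=[(190,250),(513,353),(428,528),(112,430)];Ct=[(270,420),(240,537),(172,522),(202,405)]
for p,q in zip(C,Ct):
    print('ring',atz('w1',*b(*p),60),tri(('w1',*b(*p)),('top0',*t(*q))),pt('w1',*b(*p)))
P=[atz('w1',*b(*p),60) for p in C];print(np.mean(P,0)); 
e=P[3]-P[0];f=P[2]-P[1];g=P[0]-P[1];h=P[3]-P[2];print([np.arctan2(v[1],v[0]).round(3) for v in(e,f)],[np.arctan2(v[1],v[0]).round(3)+1.5708 for v in(g,h)],[np.linalg.norm(v) for v in(e,f,g,h)])
for p in [(130,45),(135,238)]:print('handle top',atz('w1',*w(*p),131),pt('w1',*w(*p)))
for p in [(52,316),(213,316)]:print('fork tips',atz('w1',*w(*p),141))
pb=(310/1.5,487/1.5);print('ball',atz('w1',*pb,121),tri(('w1',*pb),('top0',*t(203,187))))
print('end',tri(('w1',*w(130,45)),('top0',*t(653,128))))
print('guard',tri(('w1',*w(136,240)),('top0',*t(534,143))))
for p in [(68,152),(281,152),(283,522),(90,522)]:print('base',atz('w1',*w(*p),18))
E
```

```text
ring [528.4 108.9  60. ] (array([529.9, 107.2,  63.5]), [0.6518653695049694, 0.6518653695049829]) [527.2 112.   54.9]
ring [469.2 122.5  60. ] (array([469. , 123.4,  58.8]), [0.2986305168334681, 0.29863051683345704]) [445.6 160.8   0.2]
ring [477.  159.5  60. ] (array([477.3, 159.1,  60.6]), [0.029545939051815136, 0.029545939051965956]) [453.8 204.6  -1.7]
ring [536. 146.  60.] (array([537.8, 142.7,  65.2]), [0.6896528161106319, 0.6896528161106906]) [522.2 187.7   0.2]
[502.7 134.2  60. ]
[np.float64(1.369), np.float64(1.363)] [np.float64(1.3468), np.float64(1.3457999999999999)] [np.float64(37.819216731946156), np.float64(37.848954189606744), np.float64(60.75407772013425), np.float64(60.51749803835164)]
handle top [672.7 -91.4 131. ] [673.2 -90.9 127.4]
handle top [666.5 -33.7 131. ] [666.8 -32.7 128. ]
fork tips [688.   -9.4 141. ]
fork tips [640.2 -15.3 141. ]
ball [644.6 137.6 121. ] (array([645.5, 134.7, 124.9]), [0.9710630746879931, 0.9710630746879404])
end (array([674.3, -90.3, 124.3]), [0.7443502075246768, 0.7443502075245246])
guard (array([667.4, -30.7, 123.8]), [0.501999454492843, 0.5019994544930184])
base [707.4 -30.2  18. ]
base [624.1 -40.6  18. ]
base [603.5 123.1  18. ]
base [686.9 133.   18. ]
```

Emit:
drive_tool(
  moves=[
    [[1,0,0,0,0.015,-0.006,0.003],[1,0.002,-0.026,0,0,0,0],[1,0.002,-0.026,0,0,0,0],[1,0,0,0.04,0,0,0],[1,0,0,0.04,0,0,0],[1,0,0,0.04,0,0,0],[1,0,0,0.03,0,0,0],[1,0,0,0,0,0,0]],
  ],
)

```text
clock: 3.6
position: [674.6, -62.1, 174.7]
ee_rot: [0.756, -0.654, 0.003, -0.005]
contact_force: [-0.1, -0.6, -0.1]
gripper_width: 85.6
```

```bash
cat >> h.py <<'E'
def st():
    s=arm.read_state();M=R.from_quat(s['ee_rot']).as_matrix()
    print('t',round(s['clock'],2),'p',np.round(s['position'],1),'hx',np.arctan2(M[1,0],M[0,0]).round(4),'levelfix',np.round(np.cross([0,0,1],M.T@[0,0,-1]),4),'F',np.round(s['contact_force'],1),'w',round(s['gripper_width'],1))
    return s,M
def to(p,hx=None):
    s,M=st();d=M.T@(np.array(p)-s['position']);print('shift tool',np.round(d,1), 'wz', None if hx is None else round(-(hx-np.arctan2(M[1,0],M[0,0])),4))
E
python3 - <<'E'
from h import *
snap('wrist','w2');to([670.5,-62,102],-1.4436)
crop('w2',0,0,512,384,1.5,'w2c')
E
```

```text
t 3.65 p [676.1 -62.2 177.5] hx -1.4267 levelfix [-0.0148  0.0008  0.    ] F [ 0.2 -0.5  1.2] w 85.2
shift tool [-1.   6.6 75.4] wz 0.0169
```

View pics/w2c.png

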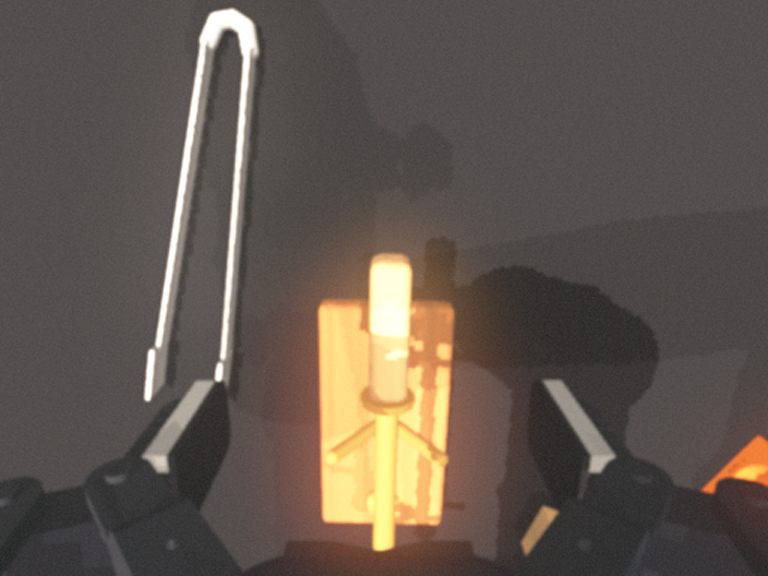

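```bash
python3 - <<'E'
from h import *
np.set_printoptions(precision=1,suppress=True)
k=lambda x,y:((x+.5)/1.5-.5,(y+.5)/1.5-.5)
w=lambda x,y:(160+(x+.5)/3.4-.5,120+(y+.5)/3.4-.5)
for p,q in[((391,258),(130,45)),((388,398),(136,240))]:print(atz('w2',*k(*p),131),pt('w2',*k(*p)),tri(('w2',*k(*p)),('w1',*w(*q))))
E
```

```text
[674.4 -92.9 131. ] [674.1 -91.2 124.2] (array([674. , -90. , 119.9]), [0.23780070752834626, 0.23780070752836355])
[666.8 -34.9 131. ] [666.7 -34.4 130.2] (array([666.5, -31.5, 125.3]), [0.3033737348020457, 0.30337373480220725])
```

Emit:
drive_tool(
  moves=[
    [[1,-0.001,0.006,0,-0.015,0,0.017],[1,0,0,0.03,0,0,0],[1,0,0,0.03,0,0,0],[1,0,0,0,0,0,0]],
  ],
)

```text
clock: 4.05
position: [675.5, -62.1, 127.8]
ee_rot: [0.751, -0.66, 0.006, -0.006]
contact_force: [0.4, 0.6, -0.1]
gripper_width: 85.3
```

```bash
python3 - <<'E'
from h import *
to([671,-62,102],-1.4436)
E
```

```text
t 4.05 p [675.5 -62.1 127.8] hx -1.4428 levelfix [-0.0174 -0.0014  0.    ] F [ 0.4  0.6 -0.1] w 85.3
shift tool [-0.7  4.9 25.7] wz 0.0008
```

Emit:
drive_tool(
  moves=[
    [[1,0,0.005,0,-0.017,0,0],[1,0,0,0.01,0,0,0],[1,0,0,0,0,0,0],[1,0,0,0,0,0,0]],
  ],
)

```text
clock: 4.45
position: [674.4, -62.8, 126.3]
ee_rot: [0.751, -0.66, 0.005, -0.004]
contact_force: [0.0, -0.1, 1.2]
gripper_width: 85.5
```

```bash
python3 - <<'E'
from h import *
to([671,-62,102],-1.4436)
E
```

```text
t 4.45 p [674.4 -62.8 126.3] hx -1.4414 levelfix [-0.0125 -0.0033  0.    ] F [ 0.  -0.1  1.2] w 85.5
shift tool [-1.3  3.6 24.3] wz 0.0022
```

Emit:
drive_tool(
  moves=[
    [[1,-0.001,0.004,0.012,-0.012,-0.003,0.002],[1,-0.001,0.003,0.012,-0.008,-0.002,0.001],[1,0,0.002,0.006,-0.005,0,0],[1,0,0,0.003,0,0,0]],
  ],
)

```text
clock: 4.85
position: [664.9, -61.8, 91.8]
ee_rot: [0.75, -0.661, -0.005, 0.004]
contact_force: [-0.1, 0.5, 0.3]
gripper_width: 85.6
```

```bash
python3 - <<'E'
from h import *
to([671,-62,102],-1.4436)
E
```

```text
t 4.85 p [664.9 -61.8  91.8] hx -1.4448 levelfix [ 0.0129  0.0022 -0.    ] F [-0.1  0.5  0.3] w 85.6
shift tool [  0.9  -5.9 -10.3] wz -0.0012
```

Emit:
drive_tool(
  moves=[
    [[1,0,0,0,0,0,0],[1,0,0,0,0,0,0]],
  ],
)

```text
clock: 5.05
position: [664.3, -61.9, 90.4]
ee_rot: [0.75, -0.661, -0.006, 0.005]
contact_force: [-0.2, 0.5, -0.1]
gripper_width: 85.1
```

```bash
python3 - <<'E'
from h import *
to([671,-62,102],-1.4436)
E
```

```text
t 5.05 p [664.3 -61.9  90.4] hx -1.4447 levelfix [ 0.0154  0.0021 -0.    ] F [-0.2  0.5 -0.1] w 85.1
shift tool [  0.9  -6.4 -11.7] wz -0.0011
```

Emit:
drive_tool(
  moves=[
    [[1,0,-0.004,-0.007,0.01,0.001,0],[1,0,-0.003,-0.005,0.006,0,0],[1,0,0,0,0,0,0]],
  ],
)

```text
clock: 5.35
position: [672.9, -61.0, 104.3]
ee_rot: [0.75, -0.661, 0.001, -0.002]
contact_force: [0.1, 0.9, 0.4]
gripper_width: 85.3
```

```bash
python3 - <<'E'
from h import *
to([671,-62,102],-1.4436)
E
```

```text
t 5.35 p [672.9 -61.  104.3] hx -1.4444 levelfix [-0.004   0.0006  0.    ] F [0.1 0.9 0.4] w 85.3
shift tool [0.8 2.  2.2] wz -0.0008
```

Emit:
drive_tool(
  moves=[
    [[1,0.001,0.001,0.001,-0.002,0,0],[0,0,0.001,0.001,-0.002,0,0],[0,0,0,0,0,0,0],[0,0,0,0,0,0,0],[0,0,0,0,0,0,0],[0,0,0,0,0,0,0],[0,0,0,0,0,0,0]],
  ],
)

```text
clock: 6.05
position: [670.9, -62.4, 102.7]
ee_rot: [0.75, -0.661, -0.0, -0.0]
contact_force: [0.1, -0.1, 0.3]
gripper_width: 15.0
```

```bash
python3 - <<'E'
from h import *
to([671,-62,102],-1.4436);snap('wrist','w3');crop('w3',0,0,512,384,1.5,'w3c')
E
```

```text
t 6.05 p [670.9 -62.4 102.7] hx -1.4446 levelfix [-0.0007  0.0008  0.    ] F [ 0.1 -0.1  0.3] w 15.0
shift tool [-0.3 -0.1  0.7] wz -0.001
```

View pics/w3c.png

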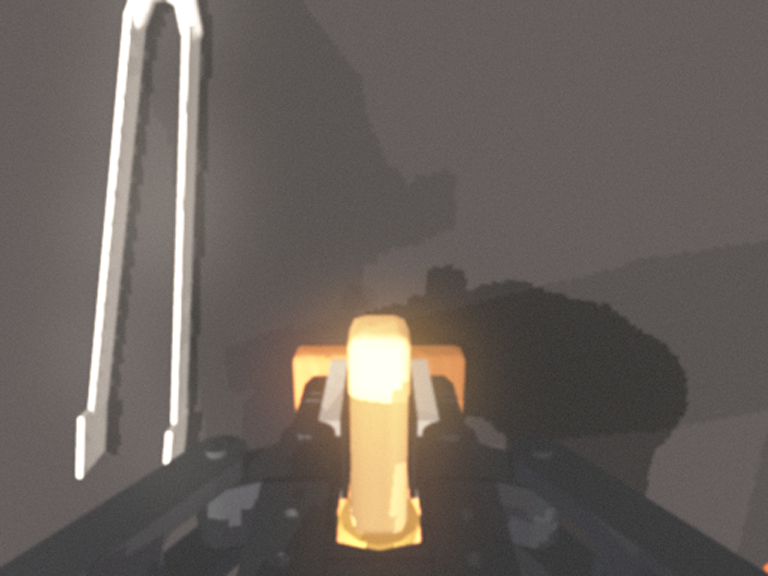

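Emit:
drive_tool(
  moves=[
    [[0,0,0,-0.015,0,0,0],[0,0,0,-0.025,0,0,0],[0,0,0,-0.025,0,0,0],[0,0,0,-0.025,0,0,0],[0,0,0,-0.015,0,0,0],[0,0.003,0.02,0,0,0,0],[0,0.003,0.035,0,0,0,0],[0,0.003,0.035,0,0,0,0],[0,0.003,0.035,0,0,0,0],[0,0.003,0.035,0,0,0,0],[0,0.003,0.035,0,0,0,0],[0,0.003,0.025,0,0,0,0.05],[0,0,0,0,0,0,0.1],[0,0,0,0,0,0,0.1],[0,0,0,0,0,0,0.09],[0,0,0,0,0,0,0],[0,0,0,0,0,0,0]],
  ],
)

```text
clock: 7.8
position: [440.4, -112.8, 206.7]
ee_rot: [-0.623, 0.782, 0.004, -0.004]
contact_force: [-0.1, -1.4, -0.7]
gripper_width: 14.8
```

```bash
python3 - <<'E'
from h import *
to([448.7,-115.2,60],-1.787);snap('scene','s4');crop('s4',150,80,350,230,4,'s4c')
E
```

```text
t 7.8 p [ 440.4 -112.8  206.7] hx -1.7966 levelfix [ 0.0119 -0.0018  0.    ] F [-0.1 -1.4 -0.7] w 14.8
shift tool [  0.2 -10.4 146.6] wz -0.0096
```

View pics/s4c.png

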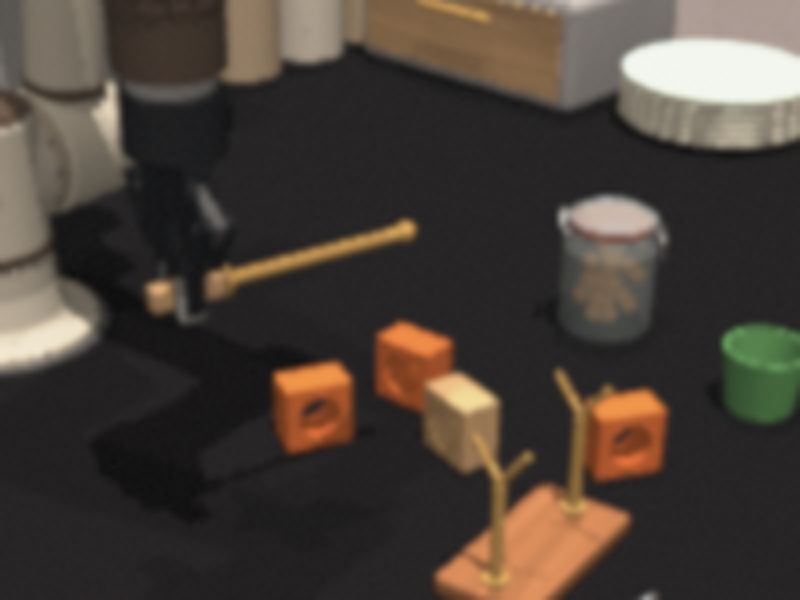

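```bash
python3 - <<'E'
from h import *
snap('top','t4');crop('t4',160,160,340,300,4.4,'t4c')
E
```

```text
(no output)
```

View pics/t4c.png

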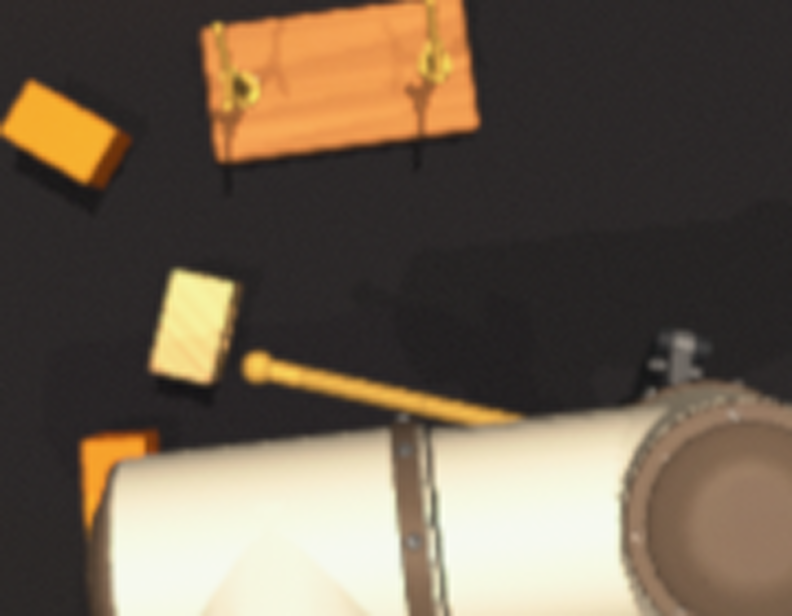

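```bash
python3 - <<'E'
from h import *
np.set_printoptions(precision=1,suppress=True)
t=lambda x,y:(160+(x+.5)/4.4-.5,160+(y+.5)/4.4-.5)
s=lambda x,y:(150+(x+.5)/4-.5,80+(y+.5)/4-.5)
b,e=tri(('t4',*t(258,367)),('s4',*s(407,230)));print(b,e)
# bar pt on line in scene: guard (228,278)
S,M=st(); g=S['position']+M@[0,0,-18.3]; print('grip axis pt',g, 'bar vec',b-g, np.linalg.norm(b-g),'tool frame',M.T@(b-g),'heading',np.arctan2((b-g)[1],(b-g)[0]))
from numpy import *
z=load('pics/s4.npz');
def proj(fn,P):
    z=load('pics/'+fn+'.npz');q=z['T'][:3,:3].T@(P-z['T'][:3,3]);return q[:2]/q[2]*z['f']+z['c']
p=proj('s4',g+M@[-32,0,0]);print('guard pred crop',(p-[150,80])*4)
E
```

```text
[486.2  80.7 226.1] [0.45373505676363285, 0.45373505676355114]
t 7.9 p [ 440.6 -112.8  206.6] hx -1.797 levelfix [ 0. -0.  0.] F [-0.1 -0.2 -0.7] w 15.0
grip axis pt [ 440.8 -112.8  224.9] bar vec [ 45.4 193.5   1.2] 198.7481414686778 tool frame [-198.7   -0.8   -1.5] heading 1.3403367821005814
guard pred crop [220.5 279.6]
```

Emit:
drive_tool(
  moves=[
    [[0,0,-0.004,0.01,0,0,-0.005],[0,0,-0.004,0.02,0,0,-0.005],[0,0,0,0.03,0,0,0],[0,0,0,0.03,0,0,0],[0,0,0,0.03,0,0,0],[0,0,0,0.02,0,0,0],[0,0,0,0.01,0,0,0],[0,0,0,0,0,0,0],[0,0,0,0,0,0,0]],
  ],
)

```text
clock: 8.8
position: [449.3, -114.8, 46.6]
ee_rot: [-0.63, 0.777, 0.004, -0.005]
contact_force: [-0.7, 0.1, -1.5]
gripper_width: 15.0
```

```bash
python3 - <<'E'
from h import *
to([448.7,-115.2,15],-1.787)
E
```

```text
t 8.8 p [ 449.3 -114.8   46.6] hx -1.7784 levelfix [ 0.0126 -0.0023  0.    ] F [-0.7  0.1 -1.5] w 15.0
shift tool [ 0.5  0.1 31.6] wz 0.0086
```

Emit:
drive_tool(
  moves=[
    [[0,0,0,0.008,0.004,0,0.004],[0,0,0,0.01,0.004,0,0.004],[0,0,0,0.008,0,0,0],[0,0,0,0.004,0,0,0],[0,0,0,0,0,0,0],[0,0,0,0,0,0,0]],
  ],
)

```text
clock: 9.4
position: [452.0, -114.6, 16.9]
ee_rot: [-0.627, 0.779, -0.001, 0.001]
contact_force: [-0.2, -0.5, -0.8]
gripper_width: 15.0
```

```bash
python3 - <<'E'
from h import *
to([448.7,-115.2,15],-1.787);snap('scene','s5');crop('s5',180,120,330,230,5.3,'s5c')
snap('top','t5');crop('t5',160,180,320,300,4.9,'t5c')
E
```

```text
t 9.4 p [ 452.  -114.6   16.9] hx -1.7856 levelfix [-0.003  -0.0004  0.    ] F [-0.2 -0.5 -0.8] w 15.0
shift tool [1.3 3.1 1.9] wz 0.0014
```

View pics/s5c.png

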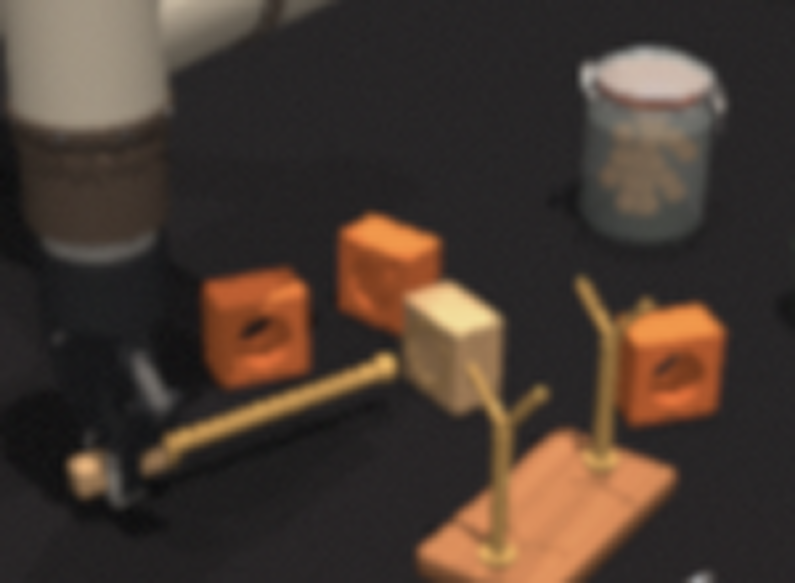

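View pics/t5c.png

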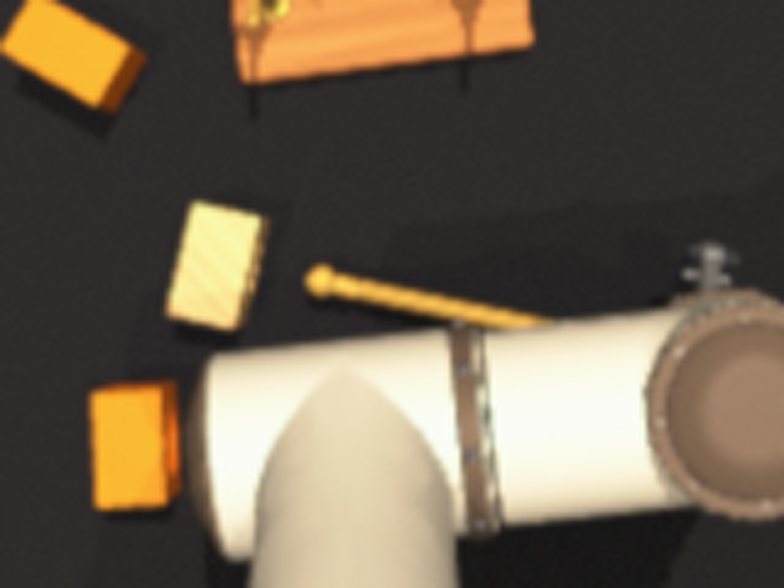

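```bash
python3 - <<'E'
from h import *
np.set_printoptions(precision=1,suppress=True)
t=lambda x,y:(160+(x+.5)/4.9-.5,180+(y+.5)/4.9-.5)
s=lambda x,y:(180+(x+.5)/5.3-.5,120+(y+.5)/5.3-.5)
b,e=tri(('t5',*t(321,280)),('s5',*s(384,366)));print(b,e)
C=[atz('t5',*t(*p),60) for p in[(193,201),(267,218),(236,330),(167,314)]];c=np.mean(C,0);print('ring',c)
for c in(c[:2],np.array([503.3,133.9])):
  u=np.array([.2142,.9768]);d=b[:2]-c;print('along',d@u,'lateral(+x side)',d[0]*u[1]-d[1]*u[0])
S,M=st();g=S['position']+M@[0,0,-18.3];d=g[:2]-[503.3,133.9];print('grip along',d@u,'lat',d[0]*u[1]-d[1]*u[0])
E
```

```text
[495.   78.8  37.5] [0.5198799996945908, 0.5198799996944131]
ring [503.8 134.   60. ]
along -55.73806454782015 lateral(+x side) 3.1740484206095143
along -55.56905219670302 lateral(+x side) 3.6375851068250515
t 9.5 p [ 452.  -114.6   17. ] hx -1.7856 levelfix [-0. -0.  0.] F [-0.7  0.1 -1.2] w 15.0
grip along -253.69786002044964 lat 3.069216474231119
```

Emit:
drive_tool(
  moves=[
    [[0,-0.005,0.002,0.001,0,0,0.001],[0,-0.01,0.002,0.001,0,0,0],[0,-0.02,0,0,0,0,0],[0,-0.02,0,0,0,0,0],[0,-0.01,0,0,0,0,0],[0,0,0,0,0,0,0]],
  ],
)

```text
clock: 10.1
position: [462.9, -45.8, 15.9]
ee_rot: [-0.627, 0.779, -0.002, 0.002]
contact_force: [-0.4, -0.3, -1.1]
gripper_width: 15.0
```

```bash
cat >> h.py <<'E'
def rg():
    S,M=st();u=np.array([.2142,.9768]);g=S['position']+M@[0,0,-18.3];d=g[:2]-[503.4,133.9];print('grip along',d@u,'lat',d[0]*u[1]-d[1]*u[0],'axis z',g[2])
    b=g+M@[-196,0,0];d=b[:2]-[503.4,133.9];print('ball along',d@u,'lat',d[0]*u[1]-d[1]*u[0],'z',b[2])
E
python3 - <<'E'
from h import *
rg();snap('scene','s6');crop('s6',180,120,330,230,5.3,'s6c')
E
```

```text
t 10.1 p [462.9 -45.8  15.9] hx -1.7869 levelfix [-0.0058  0.0007  0.    ] F [-0.4 -0.3 -1.1] w 15.0
grip along -184.22784026589682 lat -1.21691988436244 axis z 34.16241525290067
ball along 11.774055186992348 lat -1.1777404942179008 z 34.30081160163541
```

View pics/s6c.png

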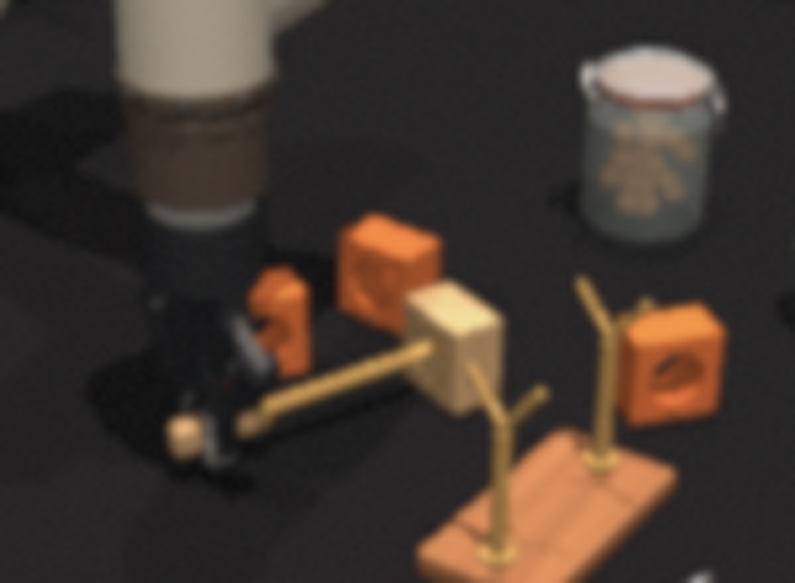

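Emit:
drive_tool(
  moves=[
    [[0,-0.01,0,0.001,0,0,0],[0,-0.02,0,0,0,0,0],[0,-0.02,0,0,0,0,0],[0,-0.015,0,0,0,0,0],[0,-0.008,0,0,0,0,0],[0,0,0,0,0,0,0]],
  ],
)

```text
clock: 10.75
position: [478.0, 26.5, 14.2]
ee_rot: [-0.624, 0.781, -0.002, 0.001]
contact_force: [0.5, -0.6, -0.8]
gripper_width: 15.0
```

```bash

python3 - <<'E'
from h import *
rg();snap('scene','s7');crop('s7',180,120,330,230,5.3,'s7c')
snap('top','t7');crop('t7',160,180,320,300,4.9,'t7c')
E
```

```text
t 10.75 p [478.   26.5  14.2] hx -1.793 levelfix [-0.0039 -0.0001  0.    ] F [ 0.5 -0.6 -0.8] w 15.0
grip along -110.35130796235946 lat -1.8730699533920934 axis z 32.53941692230489
ball along 85.64675003535669 lat -0.6384078692796109 z 32.515318573507855
```

View pics/s7c.png

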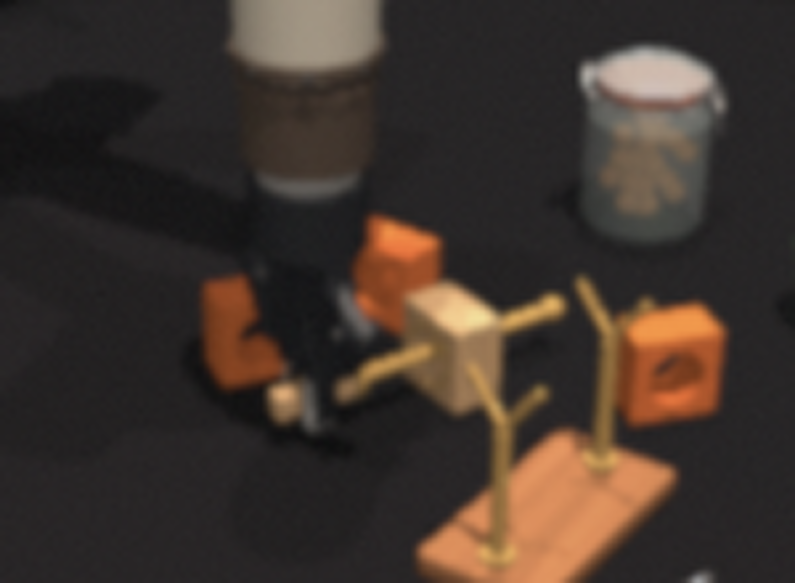

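View pics/t7c.png

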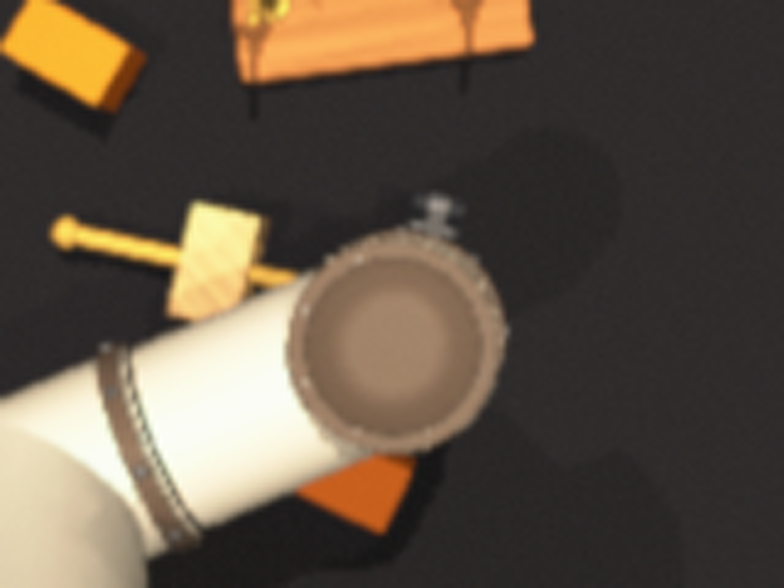

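Emit:
drive_tool(
  moves=[
    [[0,0,-0.001,-0.006,0,0,0],[0,0,0,-0.008,0,0,0],[0,0,0,-0.008,0,0,0],[0,0,0,-0.01,0,0,0],[0,0,0,-0.015,0,0,0],[0,0,0,-0.015,0,0,0],[0,0,0,-0.015,0,0,0],[0,0,0,-0.01,0,0,0],[0,0,0,0,0,0,0]],
  ],
)

```text
clock: 11.75
position: [476.7, 22.3, 109.4]
ee_rot: [-0.622, 0.783, -0.001, 0.001]
contact_force: [0.0, -0.0, -1.7]
gripper_width: 14.9
```

```bash

python3 - <<'E'
from h import *
rg();snap('scene','s8');crop('s8',180,100,330,210,5.3,'s8c')
snap('top','t8');crop('t8',160,160,320,280,4.9,'t8c')
E
```

```text
t 11.75 p [476.7  22.3 109.4] hx -1.7991 levelfix [-0.0037 -0.      0.    ] F [ 0.  -0.  -1.7] w 14.9
grip along -114.7123976473091 lat -2.1957606485014196 axis z 127.70939846074957
ball along 81.27431800056387 lat 0.24780220016393883 z 127.70890407680079
```

View pics/s8c.png

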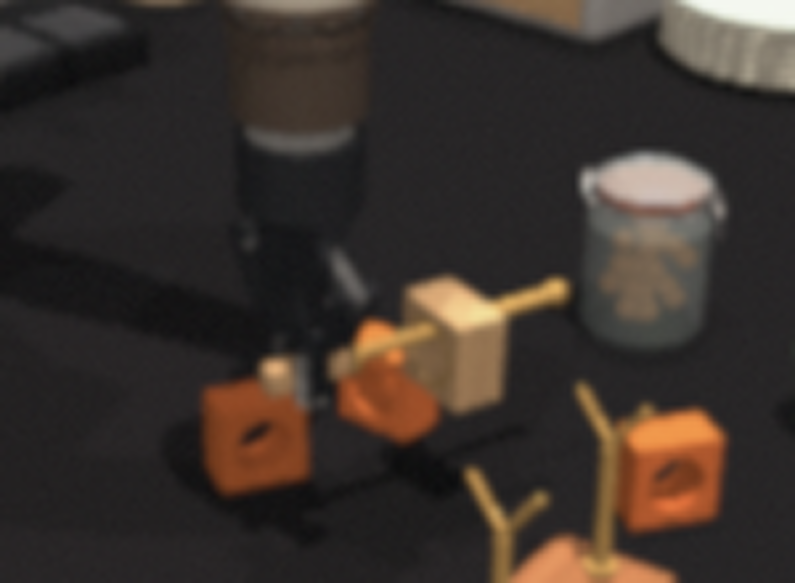

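View pics/t8c.png

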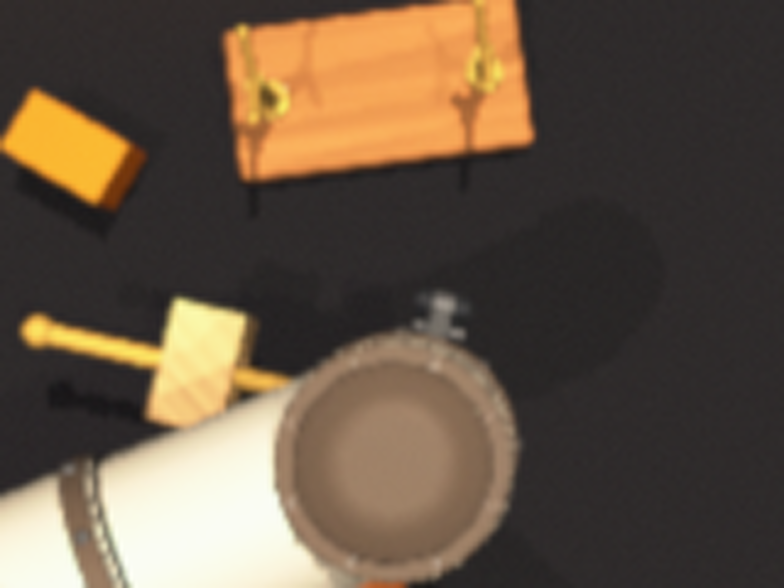

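Emit:
drive_tool(
  moves=[
    [[0,0,0,-0.01,0,0,0],[0,0,0,-0.015,0,0,0],[0,0,0,-0.02,0,0,0],[0,0,0,-0.02,0,0,0],[0,0,0,-0.015,0,0,0],[0,0,0,-0.01,0,0,0],[0,0.001,-0.005,0,0,0,0],[0,0.002,-0.01,0,0,0,0],[0,0.003,-0.015,0,0,0,0],[0,0.004,-0.02,0,0,0,0],[0,0.004,-0.022,0,0,0,0],[0,0.004,-0.022,0,0,0,0],[0,0.004,-0.022,0,0,0,0],[0,0.004,-0.022,0,0,0,0],[0,0.004,-0.02,0,0,0,0],[0,0.003,-0.016,0,0,0,0],[0,0.002,-0.012,0,0,0,0],[0,0.001,-0.008,0,0,0,0],[0,0,-0.004,0,0,0,0],[0,0,0,0,0,0,0]],
  ],
)

```text
clock: 13.85
position: [670.4, -72.2, 175.4]
ee_rot: [-0.619, 0.785, 0.007, -0.018]
contact_force: [0.0, -0.1, -2.1]
gripper_width: 15.2
```

```bash

python3 - <<'E'
from h import *
np.set_printoptions(precision=1,suppress=True)
to([670.9,-62.4,200],-1.4446)
t=lambda x,y:(160+(x+.5)/4.9-.5,160+(y+.5)/4.9-.5)
s=lambda x,y:(180+(x+.5)/5.3-.5,100+(y+.5)/5.3-.5)
print('ball at s8',tri(('t8',*t(36,331)),('s8',*s(556,290))))
for p in[(182,297),(258,315),(228,430),(146,414)]:print('ring',atz('t8',*t(*p),138))
E
```

```text
t 13.85 p [670.4 -72.2 175.4] hx -1.8053 levelfix [ 0. -0.  0.] F [ 0.  -0.1 -2.1] w 15.2
shift tool [ -9.2   2.7 -24.7] wz -0.3607
ball at s8 (array([521.8, 216.1, 128.8]), [0.0193121251032588, 0.019312125103211827])
ring [538.4 141.2 138. ]
ring [529.2 103.2 138. ]
ring [472.1 118.  138. ]
ring [480.2 158.9 138. ]
```

Emit:
drive_tool(
  moves=[
    [[0,0,0,-0.015,0,0,0],[0,0,0,-0.015,0,0,0],[0,0,0,0,0,0,0]],
  ],
)

```text
clock: 14.15
position: [670.2, -71.7, 204.3]
ee_rot: [-0.619, 0.785, 0.009, -0.02]
contact_force: [0.1, 0.0, -1.4]
gripper_width: 15.3
```

```bash

python3 - <<'E'
from h import *
to([670.9,-62.4,200],-1.4446)
snap('scene','s9');crop('s9',210,110,350,230,5.3,'s9c')
E
```

```text
t 14.15 p [670.2 -71.7 204.3] hx -1.8047 levelfix [ 0.0386 -0.0203  0.    ] F [ 0.1  0.  -1.4] w 15.3
shift tool [-9.3  1.3  4.2] wz -0.3601
```

View pics/s9c.png

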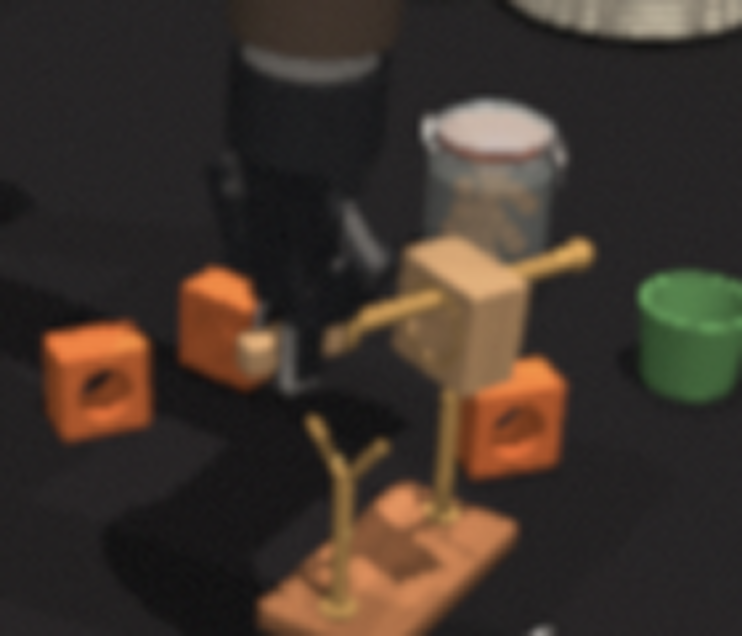

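Emit:
drive_tool(
  moves=[
    [[0,0,0,0,0.018,-0.01,0],[0,0,0,0,0.018,-0.01,0],[0,0,0,0,0,0,-0.04],[0,0,0,0,0,0,-0.07],[0,0,0,0,0,0,-0.08],[0,0,0,0,0,0,-0.08],[0,0,0,0,0,0,-0.05],[0,0,0,0,0,0,-0.02],[0,0,0,0,0,0,0],[0,0,0,0,0,0,0]],
  ],
)

```text
clock: 15.2
position: [663.6, -70.9, 197.7]
ee_rot: [0.748, -0.664, -0.004, 0.0]
contact_force: [-0.1, -0.5, -1.9]
gripper_width: 15.1
```

```bash

python3 - <<'E'
from h import *
to([670.9,-62.4,180],-1.4446)
E
```

```text
t 15.2 p [663.6 -70.9 197.7] hx -1.4527 levelfix [ 0.005   0.0053 -0.    ] F [-0.1 -0.5 -1.9] w 15.1
shift tool [-7.5 -8.4 17.7] wz -0.0081
```

Emit:
drive_tool(
  moves=[
    [[0,-0.003,-0.003,0,0.002,0.002,-0.003],[0,-0.003,-0.003,0,0.002,0.002,-0.003],[0,-0.001,-0.002,0,0,0,-0.002],[0,0,0,0,0,0,0],[0,0,0,0,0,0,0]],
  ],
)

```text
clock: 15.7
position: [671.5, -62.0, 197.4]
ee_rot: [0.75, -0.661, -0.0, -0.0]
contact_force: [0.6, 0.1, -1.6]
gripper_width: 15.1
```

```bash

python3 - <<'E'
from h import *
to([670.9,-62.4,180],-1.4446)
snap('scene','s10');crop('s10',210,110,350,230,5.3,'s10c');snap('top','t10');crop('t10',160,120,320,240,4.9,'t10c')
E
```

```text
t 15.7 p [671.5 -62.  197.4] hx -1.4447 levelfix [ 0.0002  0.001  -0.    ] F [ 0.6  0.1 -1.6] w 15.1
shift tool [ 0.4  0.6 17.4] wz -0.0001
```

View pics/s10c.png

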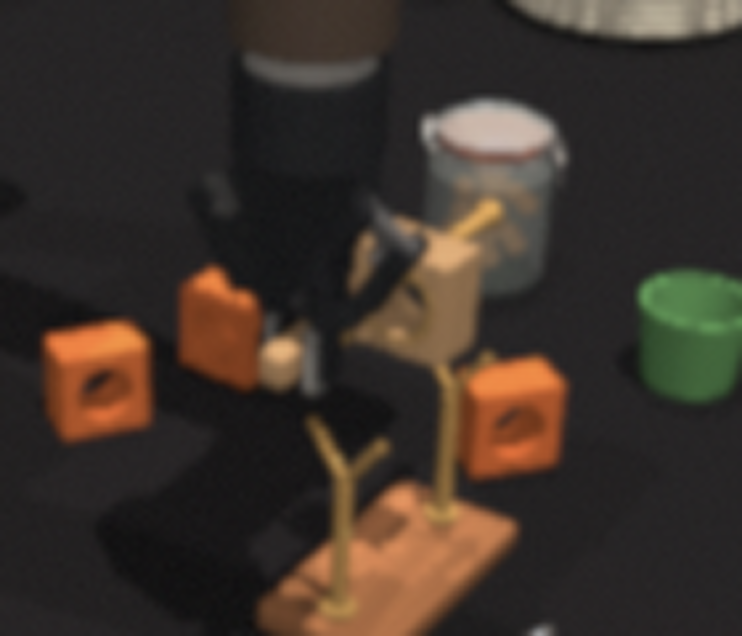

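View pics/t10c.png

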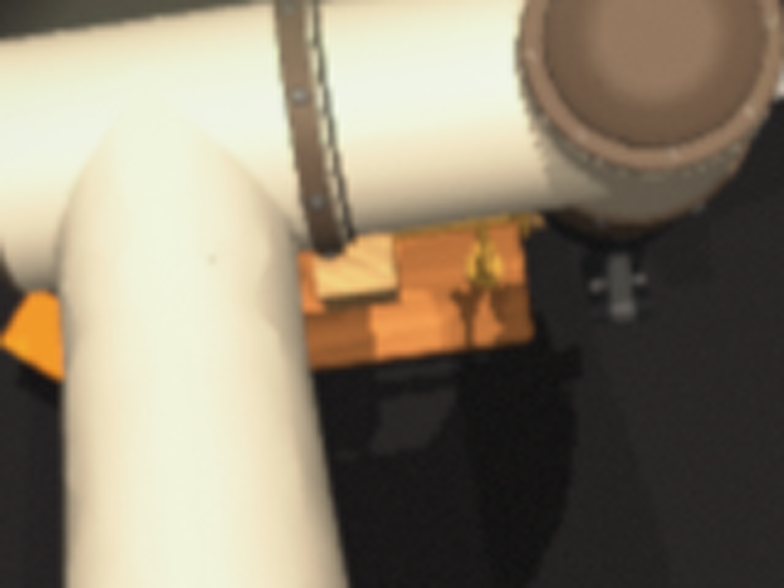

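```bash

python3 - <<'E'
from h import *
t=lambda x,y:(160+(x+.5)/4.9-.5,120+(y+.5)/4.9-.5)
S,M=st()
for p in[(316,298),(397,290)]:
    q=atz('t10',*t(*p),231);print(q,'along bar',-(M.T@(q-S['position']))[0], 'lat',(M.T@(q-S['position']))[1])
E
```

```text
t 15.8 p [671.4 -62.1 197.5] hx -1.4449 levelfix [ 0.0002  0.001  -0.    ] F [ 0.8  0.2 -1.2] w 14.9
[626.10487816  66.93408088 231.        ] along bar 133.73195840579376 lat 28.738294300482924
[629.60820824  29.75533565 231.        ] along bar 96.40756405137076 lat 29.93015275059997
```

Emit:
drive_tool(
  moves=[
    [[0,0,0,0.008,0,0,0],[0,0,0,0.012,0,0,0],[0,0,0,0.015,0,0,0],[0,0,0,0.015,0,0,0],[0,0,0,0.01,0,0,0],[0,0,0,0.004,0,0,0],[0,0,0,0,0,0,0],[0,0,0,0,0,0,0]],
  ],
)

```text
clock: 16.6
position: [670.0, -62.6, 126.7]
ee_rot: [0.75, -0.662, -0.002, 0.001]
contact_force: [-0.6, 0.2, -1.2]
gripper_width: 14.7
```

```bash

python3 - <<'E'
from h import *
to([670.9,-62.4,102.7],-1.4446)
E
```

```text
t 16.6 p [670.  -62.6 126.7] hx -1.4461 levelfix [ 0.0036  0.0014 -0.    ] F [-0.6  0.2 -1.2] w 14.7
shift tool [-0.1 -1.  24. ] wz -0.0015
```

Emit:
drive_tool(
  moves=[
    [[0,0,0,0.006,0.001,0.001,-0.001],[0,0,0,0.006,0,0,0],[0,0,0,0.005,0,0,0],[0,0,0,0.003,0,0,0],[0,0,0,0,0,0,0],[0,0,0,0,0,0,0]],
  ],
)

```text
clock: 17.2
position: [671.1, -62.5, 106.8]
ee_rot: [0.75, -0.661, 0.0, -0.0]
contact_force: [0.3, 0.3, -2.0]
gripper_width: 15.0
```

```bash

python3 - <<'E'
from h import *
to([670.9,-62.4,102.7],-1.4446)
snap('scene','s11');crop('s11',210,120,340,230,5.5,'s11c')
E
```

```text
t 17.2 p [671.1 -62.5 106.8] hx -1.4447 levelfix [-0.0012  0.0001  0.    ] F [ 0.3  0.3 -2. ] w 15.0
shift tool [-0.2  0.2  4.1] wz -0.0001
```

View pics/s11c.png

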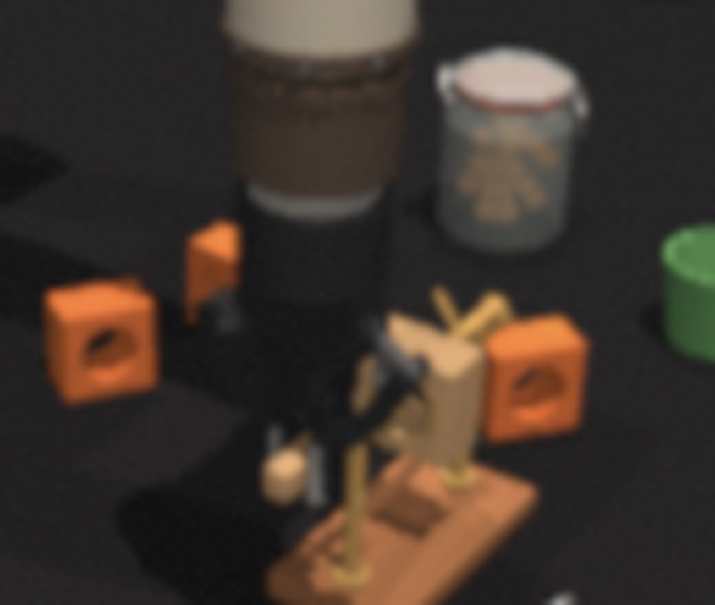

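Emit:
drive_tool(
  moves=[
    [[0,0,0,0.002,0,0,0],[0,0,0,0.002,0,0,0],[0,0,0,0.001,0,0,0],[0,0,0,0,0,0,0],[0,0,0,0,0,0,0]],
  ],
)

```text
clock: 17.75
position: [671.3, -62.6, 103.3]
ee_rot: [0.75, -0.661, 0.001, -0.001]
contact_force: [-0.9, 0.0, -1.3]
gripper_width: 15.3
```

```bash

python3 - <<'E'
from h import *
to([670.9,-62.4,102.7],-1.4446)
E
```

```text
t 17.75 p [671.3 -62.6 103.3] hx -1.4442 levelfix [-0.0026 -0.      0.    ] F [-0.9  0.  -1.3] w 15.3
shift tool [-0.2  0.4  0.6] wz 0.0004
```

Within about 0.6 mm of resting. I'll ease down a touch more, then check again before opening.

Emit:
drive_tool(
  moves=[
    [[0,0,0,0.001,0,0,0],[0,0,0,0.001,0,0,0],[0,0,0,0,0,0,0],[0,0,0,0,0,0,0],[0,0,0,0,0,0,0]],
  ],
)

```text
clock: 18.25
position: [671.4, -62.6, 102.9]
ee_rot: [0.751, -0.661, 0.001, -0.001]
contact_force: [-0.9, 0.1, 1.7]
gripper_width: 14.8
```

```bash

python3 - <<'E'
from h import *
to([670.9,-62.4,102.7],-1.4446)
snap('top','t12');crop('t12',160,120,320,240,4.9,'t12c')
snap('scene','s12');crop('s12',210,120,340,230,5.5,'s12c')
E
```

```text
t 18.25 p [671.4 -62.6 102.9] hx -1.4438 levelfix [-0.0038 -0.0003  0.    ] F [-0.9  0.1  1.7] w 14.8
shift tool [-0.3  0.5  0.2] wz 0.0008
```

View pics/s12c.png

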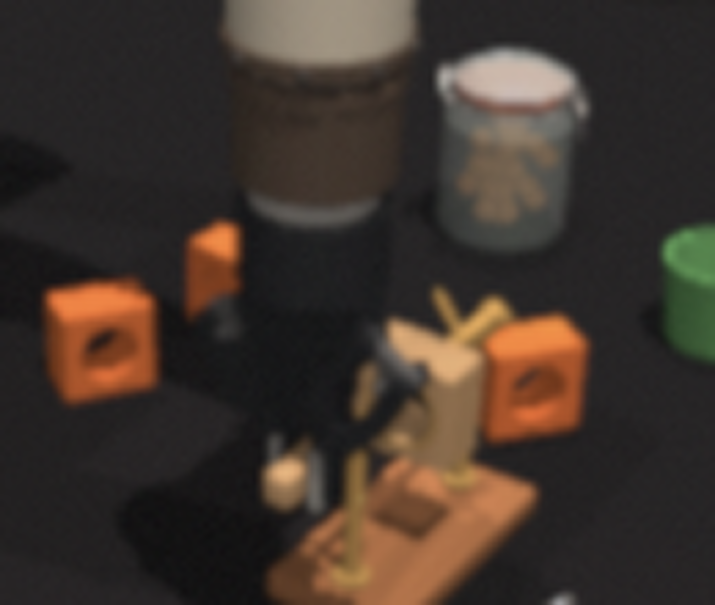

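View pics/t12c.png

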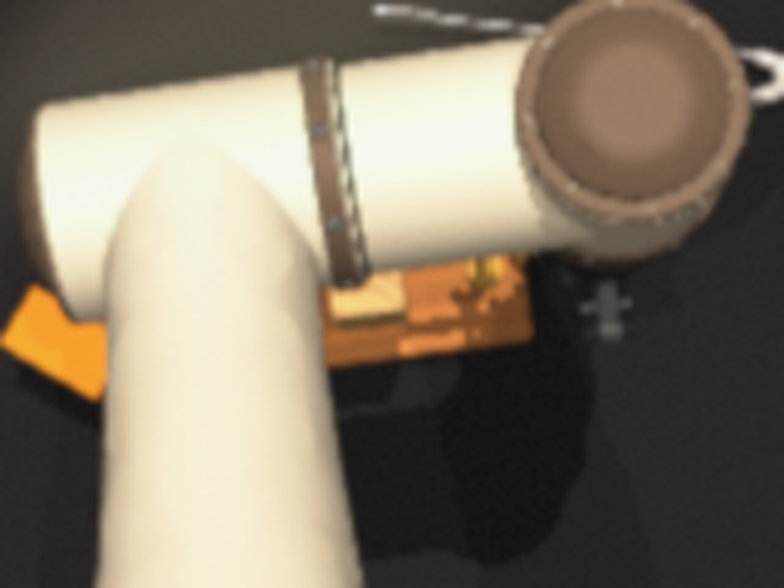

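The wrist force flipped from −1.5 to +1.7 N, so the forks now carry the bar. Opening the gripper.

Emit:
drive_tool(
  moves=[
    [[0.3,0,0,0,0,0,0],[0.6,0,0,0,0,0,0],[1,0,0,0,0,0,0],[1,0,0,0,0,0,0],[1,0,0,0,0,0,0],[1,0,0,0,0,0,0],[1,0,0,0,0,0,0],[1,0,0,0,0,0,0]],
  ],
)

```text
clock: 19.15
position: [672.8, -62.4, 101.8]
ee_rot: [0.75, -0.661, 0.002, -0.002]
contact_force: [0.3, 0.2, -0.6]
gripper_width: 85.4
```

```bash

python3 - <<'E'
from h import *
st();snap('wrist','w13');crop('w13',0,0,512,384,1.5,'w13c')
E
```

```text
t 19.15 p [672.8 -62.4 101.8] hx -1.4444 levelfix [-0.0061 -0.0003  0.    ] F [ 0.3  0.2 -0.6] w 85.4
```

View pics/w13c.png

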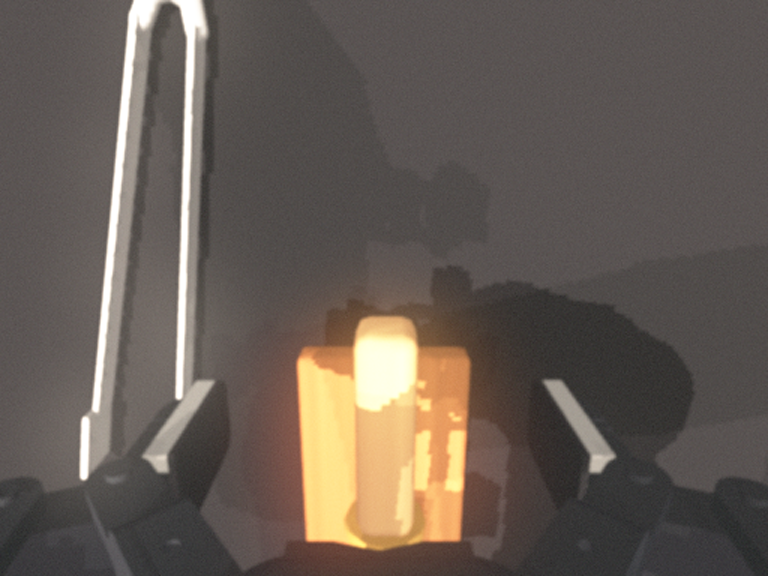

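Emit:
drive_tool(
  moves=[
    [[1,0,0,-0.015,0,0,0],[1,0,0,-0.03,0,0,0],[1,0,0,-0.04,0,0,0],[1,0,0,-0.04,0,0,0],[1,0,0,-0.04,0,0,0],[1,0.04,0,-0.02,0,0,0],[1,0.04,0,0,0,0,0],[1,0.04,0,0,0,0,0],[1,0.04,0,0,0,0,0],[1,0.03,0,0,0,0,0],[1,0,0,0,0,0,0],[1,0,0,0,0,0,0],[1,0,0,0,0,0,0]],
  ],
)

```text
clock: 20.5
position: [696.3, -257.7, 313.5]
ee_rot: [0.752, -0.66, 0.011, -0.006]
contact_force: [-0.1, 0.7, 0.9]
gripper_width: 86.0
```

```bash

python3 - <<'E'
from h import *
st()
snap('wrist','w14');crop('w14',0,0,512,384,1.5,'w14c')
snap('scene','s14');crop('s14',210,120,340,230,5.5,'s14c');snap('top','t14');crop('t14',160,120,320,240,4.9,'t14c')
E
```

```text
t 20.5 p [ 696.3 -257.7  313.5] hx -1.4407 levelfix [-0.0225 -0.0085  0.    ] F [-0.1  0.7  0.9] w 86.0
```

View pics/s14c.png

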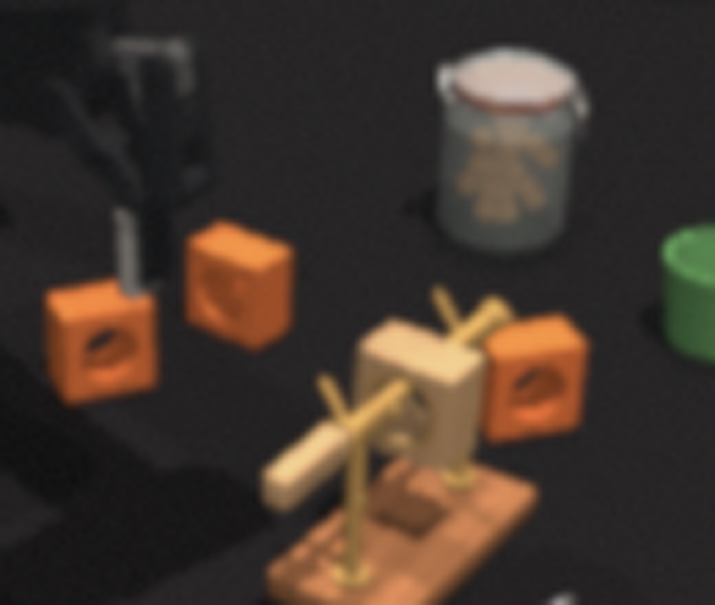

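View pics/t14c.png

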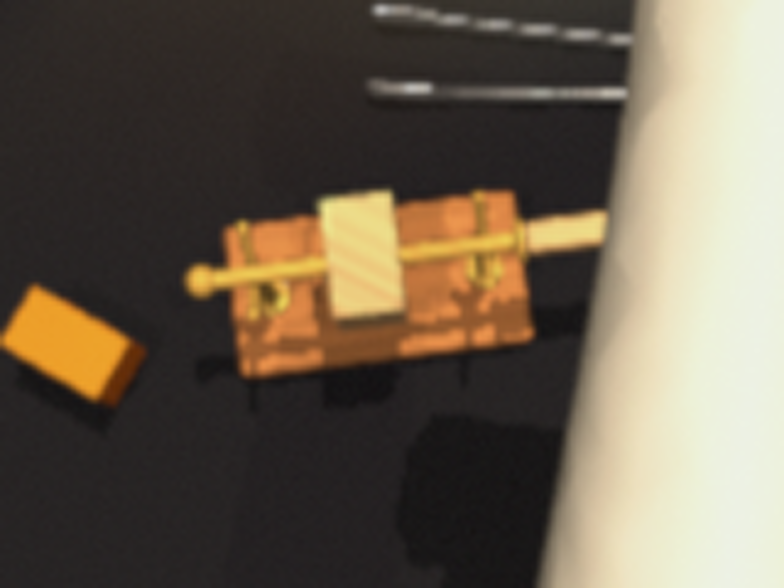

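View pics/w14c.png

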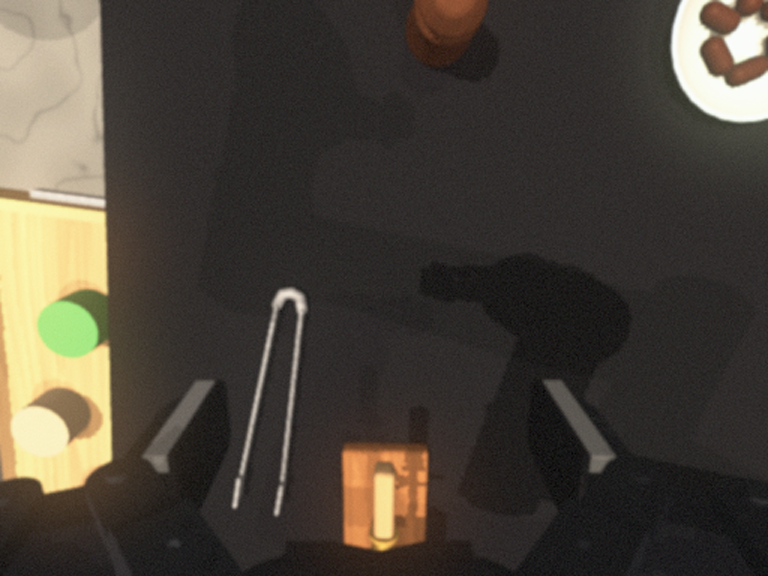

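The bar sits in both forks with the ring hanging between them. I'll wait a little and check that it is still.

Emit:
drive_tool(
  moves=[
    [[1,0,0,0,0,0,0],[1,0,0,0,0,0,0],[1,0,0,0,0,0,0],[1,0,0,0,0,0,0],[1,0,0,0,0,0,0],[1,0,0,0,0,0,0],[1,0,0,0,0,0,0],[1,0,0,0,0,0,0],[1,0,0,0,0,0,0],[1,0,0,0,0,0,0],[1,0,0,0,0,0,0],[1,0,0,0,0,0,0],[1,0,0,0,0,0,0],[1,0,0,0,0,0,0],[1,0,0,0,0,0,0]],
  ],
)

```text
clock: 22.15
position: [696.7, -254.2, 313.7]
ee_rot: [0.753, -0.658, 0.01, -0.006]
contact_force: [-0.4, -0.3, -0.6]
gripper_width: 85.6
```

```bash

python3 - <<'E'
from h import *
st();snap('scene','s15');snap('top','t15')
for a,b,(x0,y0,x1,y1) in(('s14','s15',(255,160,310,235)),('t14','t15',(190,150,285,205))):
    A=np.load(f'pics/{a}.npz')['im'].astype(float)[y0:y1,x0:x1];B=np.load(f'pics/{b}.npz')['im'].astype(float)[y0:y1,x0:x1];d=np.abs(A-B).mean(2);print('diff',d.mean(),np.percentile(d,99),d.max())
t=lambda x,y:(160+(x+.5)/4.9-.5,120+(y+.5)/4.9-.5);s=lambda x,y:(210+(x+.5)/5.5-.5,120+(y+.5)/5.5-.5)
print('ball',tri(('t14',*t(201,280)),('s14',*s(493,318))));print('guard',tri(('t14',*t(520,239)),('s14',*s(348,425))))
# bystanders moved? compare top0 and t15
A=np.load('pics/top0.npz')['im'].astype(int);B=np.load('pics/t15.npz')['im'].astype(int);d=(np.abs(A-B).mean(2)>60)
for n,(u,v) in dict(jar=(90,256),cup=(108,178),dish=(418,256),mill=(410,168),tong=(280,132)).items():print(n,d[v-25:v+25,u-28:u+28].mean())
E
```

```text
t 22.15 p [ 696.7 -254.2  313.7] hx -1.4359 levelfix [-0.0222 -0.0082  0.    ] F [-0.4 -0.3 -0.6] w 85.6
diff 0.6968080808080808 2.6666666666666665 5.666666666666667
diff 2.84274322169059 51.25333333333341 69.66666666666667
ball (array([647.33301055, 134.25018253, 119.16327538]), [0.509441468428683, 0.5094414684288107])
guard (array([668.14894164, -27.52921344, 129.82228758]), [2.0258501981269927, 2.025850198127002])
jar 0.0
cup 0.0
dish 0.0
mill 0.0
tong 0.36964285714285716
```

```bash
python3 -c "
from bench import arm
print(arm.job_done())"
```

```text
the job is handed in; nothing more can be done
None
```

The wooden napkin ring is back on its stand. I lifted the brass bar out by its handle, ran it through the ring, carried both over and set the bar in both forks. I only opened the gripper once the wrist force (−1.5 to +1.7 N) showed the forks were carrying the bar. I handed the job in at about 22 s of the 51 s allowed.

**Bar and ring:** The ball end is within about 2 mm of where it started in plan, and about 3.5 mm lower by measurement. The ring hung about 115 mm along the bar before I lowered it, between the forks at 50 and 170 mm. The last top picture shows it still there. Two scene pictures 1.6 s apart showed no movement, and the gripper was well clear.

**Bystanders:** The jar, cup, dish and mill look unchanged in the top view.

**Checks that failed or disagreed:**
- **Tong:** The arm hid part of it in the last top view, so that comparison didn't work. It was never approached and looks in place in the wrist picture.
- **Top view stillness:** This check differed only because the arm was at the edge of the compared area, I believe. I relied on the scene view for that.
- **Guard disc height:** My last reading was loose, 130 mm with a 2 mm ray mismatch. It doesn't confirm the handle-side height precisely, though the pictures show the bar seated.
- **Height during carry:** The arm sank about 25 mm lower than planned while crossing above the stand. I stopped and raised it before lining up, and saw no sign of contact.

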